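# Lock a tray bracket onto its ball mount

## Robot

A 6-joint arm with a two-finger parallel gripper is mounted at the origin on a cart in front of the work surface, level with it; the furniture and walls round the work are solid. World frame = base frame: x ahead of the robot, y to its left, z up, the work surface at z = 0. Lengths are in m, angles in rad, forces in N, time in s.
With the tool pointing down it reaches from about 0.35 to 0.975 m from the base axis. Payload 7.1 kg.
Tool frame: the origin (TCP) lies at the very end of the fingers, on their centre line; the grasp point (between the pads) lies ctrl.hold_point_z behind it (ctrl.hold_point_z is the distance from the TCP to the grasp point, in m); z points along the fingers, y is the line along which they close (so a half turn about z gives the same grasp; the last joint's range is limited). The gripper opens to 88 mm and grips with 3 to 60 N. Pads are 20 mm wide; open, the fingers measure 115 mm over their backs; the gripper's body (75 mm by 178 mm) begins 61 mm behind the grasp point.
Start: joints at [1.197, 0.423, 1.63, -0, 1.089, -0.019], TCP at [0.217, 0.586, 0.201] pointing down, gripper open.
Joint ranges: [-3, 3], [-0.9, 2.11], [0.09, 2.58], [-1.31, 4.45], [0.11, 2.69], [-2.54, 2.54]. Speed limits (rad/s): [2.39, 2.39, 3.01, 3.14, 3.14, 3.14].

## Interface

Orientations are given as a rotation vector (axis times angle).
In Python, from rig import ctrl, imaging gives the robot as it stands. The module is installed in compiled form; this text tells all that it offers.
- The arm moves only by the shell command python3 -m jog 'ROWS'. ROWS is JSON, a list of rows, each an object with "xyz": the shift along the world's x, y, z scaled (see below), a list of three; "dr": the turn, a rotation vector about the world's x, y, z scaled (see below), a list of three; "grip": the opening, from -1 (shut) to 1 (fully open). In form: [{"xyz": [x, y, z], "dr": [ax, ay, az], "grip": grip}, ...]. A call has 1 to 12 rows; each row shifts and turns the commanded pose from where the row before left it; what a row does not reach is not made up. The controller multiplies each number of a shift by 40 cm and each number of a turn by 45 degrees. A row lasts 1/12 s, in which the tool goes at most 41.7 mm and 7.16 degrees, less where a joint would pass 70% of its speed; a pose out of reach is approached as far as the arm can. A call with a number of a shift or a turn outside -1 to 1 is refused whole. A call with a gripper value outside its range is refused whole. The fingers move at their own pace and stop on an object; the grip force is fixed at half the most. Time passes only in rows, so rows that do not move let the fingers close. It gives the time, the measured TCP pose, the force, the opening and the grip force at its end, in the units of the state.
- ctrl.read_state(): the state, without advancing time (a new reading comes with each control period).
- imaging.grab_frame(name): name is "scene" or "top"; returns (picture, depth): 384x512x3 uint8, red, green, blue; 384x512 float32, m along the optical axis (not along the pixel's ray), 0 where there is no reading.
- imaging.calibration(name): a dict with "fx", "fy", "cx", "cy" (pixels), "dist_coeffs" ([k1, k2, p1, p2, k3] as OpenCV has them; the pictures are not rectified), "rvec" (rotation vector, rad) and "tvec" (3), from world to camera coordinates, as OpenCV has them. Camera axes: x right, y down, z forward; pixel columns grow to the right and rows downward; lengths in m; the calibration is good to about 2 mm. A picture is of the moment at which its call begins. calibration takes no time and is no camera call.
- ctrl.job_done(): hands the job in; it is judged then, once.
The state is a dict: "t": time; "joint_positions": joint angles; "joint_vel": joint speeds; "tau": joint torques, N m; "tool_pos": TCP position; "eef_rot": TCP orientation; "wrist_force": force on the tool from outside, world axes, zero at the start; "ft_torque": the same for the moment, N m; "grip_width": finger opening in m; "finger_force": force on a finger pad.
Only numpy, scipy, OpenCV 4.12 (cv2) and the standard library are available. Lean on these libraries where they do the work, as an engineer would, in place of code of your own. Each camera call takes 0.05 s, during which the arm holds its last target. There are 200 camera calls.

## Task

Mount the little tray bracket on the bench stand. Raise the coupler's handle while the bracket stands on the bench, then carry the bracket to the stand, lower it gently over the ball with the handle towards you and press it fully home by feel without forcing or dropping it, let go so that it sits there by itself, and finally press the handle all the way down so that the coupler is locked on the ball, leaving the bottle, the timer and the cuvette rack alone.

Things in the scene. Friction and masses are not known exactly. Their poses are not given: they have to be found in the camera images.
- coupler: loose tray bracket, 0.5 to 0.9 kg: aluminium coupler head 40 mm high, white tray beside it. Origin: on the socket axis, at the flat underside; z up, x towards the tray, y along the handle's hinge. Head x -34..22, y -22..22 mm, low foot to x -48; tray x 22..88, y -28..28, 14 mm high. Too much: pushing it down with over 20 N, or dropping it on the ball (over 0.15 m/s there)
- grip (a point): centre of the grip block on top of the head, at x 4, y 0, z 60 mm of the bracket's frame. Block: 30 mm long (x), 24 mm wide (y), z 40 to 74 mm; grip it from above across its 24 mm
- socket (a point): mouth of the socket, at the bracket's origin: a 26.4 mm square bore, open below. Two hidden spring plungers meet the ball some 9 mm before home and resist with about 15 N (bracket's weight included, so push 4 to 12 N more) until they snap past it 2 mm before home; then it goes down easily until the underside lies flat on the stand's rigid collar
- handle (a joint): handle angle (rad): 0 fully down (locked, its pawl under the ball), grows as the free end is raised, stop at 0.65 (raised). Stiff hinge: stays where left, turns at 1 to 2 N at its end; do not press with over 25 N on its stop. The ball passes the pawl only with the handle above about 0.3; the handle goes right down only if the ball is fully home (or absent)
- handle_end (a point): centre of the black ball knob, 16 mm diameter, at the handle's end; 58 mm from the hinge on the side away from the tray and, handle down, 7 mm above the hinge (37 mm above the bracket's underside). Pinched along the hinge axis the knob turns freely between the fingers. Its frame turns with the handle
- handle_hinge (a point): the handle's hinge axis, at x -22, z 30 mm of the bracket's frame, running along the bracket's y. Raising takes the end up and over towards the grip block
- stand: fixed stand, grey base plate 104 x 96 x 10 mm. Origin: centre of its underside, on the stud's axis; z up, -x side towards the robot. On the stud: round collar, 80 mm diameter, above it a 10 mm neck and a 24 mm ball, centre 20 mm above the collar's top. Stud height is adjustable and not measured: collar top 16 to 36 mm above the bench. It does not yield
- bottle: bystander: reagent bottle, 42 mm diameter, 88 mm high, origin at its underside
- timer: bystander: flat white bench timer 64 x 66 x 19 mm, origin at its underside. Beyond and left of it stands the large analyser, up to 0.42 m high, over all the bench with x > 0.54 and y > -0.13: go round its front
- cuvettes: bystander: black cuvette rack 28 x 104 x 26 mm, origin at its underside

How it is judged:
By the outcome, as a careful person would: the job done as asked, in the order asked, and still so for the second after the job is handed in, with the robot touching nothing.
It also fails if it takes over 72 s, if anything falls off the work surface, if the arm or the gripper's body presses on something with over 40 N, if the wrist force passes 120 N, or if a joint passes its speed limit or range.

## Working session

There is one attempt and no reset: what is moved stays moved. The work goes in short steps, Python scripts to look and compute and a shell command to move; the robot and the scene stay as the last step left them, time stands still between calls to the robot, and variables do not carry over. Pictures are saved under pics/ and viewed, at most 10 in all, crops included, and the job is handed in when it is done.

```bash
mkdir -p pics; python3 - <<'E'
from rig import ctrl, imaging
import cv2,numpy as np
print(ctrl.hold_point_z, ctrl.read_state())
for n in("scene","top"):
    p,d=imaging.grab_frame(n); np.savez(f"pics/{n}0.npz",p=p,d=d)
    cv2.imwrite(f"pics/{n}0.png",p[:,:,::-1]); print(n,imaging.calibration(n))
E
python3 - <<'E'
import cv2,numpy as np
a=cv2.imread('pics/scene0.png');b=cv2.imread('pics/top0.png')
cv2.imwrite('pics/s0.png',cv2.resize(a,(800,600)));cv2.imwrite('pics/t0.png',cv2.resize(b,(800,600)))
E
```

```text
0.0187 {'t': 0.0, 'joint_positions': array([ 1.19703187e+00,  4.23827827e-01,  1.63067799e+00, -2.75492852e-05,
        1.08860108e+00, -1.90051452e-02]), 'joint_vel': array([ 0.00112352, -0.00177343, -0.00117345,  0.00057626, -0.00071166,
        0.00086911]), 'tau': array([ 2.09303631e-03, -5.44646966e+01, -2.73653966e+01,  6.45476324e-02,
        2.29687616e-02, -9.30747183e-05]), 'tool_pos': array([0.21687605, 0.58554236, 0.20041457]), 'eef_rot': array([-5.54269178e-01, -3.09203470e+00,  2.34012524e-03]), 'wrist_force': array([-0.12143768, -0.06552986, -0.71582811]), 'ft_torque': array([-0.01765162, -0.02586403,  0.03979873]), 'finger_force': 0.0, 'grip_width': 0.08741711159273453}
scene {'fx': 437.0187130353578, 'fy': 437.0187130353578, 'cx': 249.5406782133262, 'cy': 195.68146899046724, 'dist_coeffs': array([-0.17305687,  0.        ,  0.        ,  0.        ,  0.        ]), 'rvec': array([ 2.12398221, -0.75425463,  0.34529225]), 'tvec': array([-0.6772644 ,  0.16261633,  0.89905595])}
top {'fx': 481.58481750079017, 'fy': 481.58481750079017, 'cx': 261.1709210639764, 'cy': 193.66495474535554, 'dist_coeffs': array([-0.02830109,  0.        ,  0.        ,  0.        ,  0.        ]), 'rvec': array([ 2.15695583, -2.21973673,  0.03343767]), 'tvec': array([-0.29649268,  0.59997442,  0.88522508])}
```

View pics/s0.png

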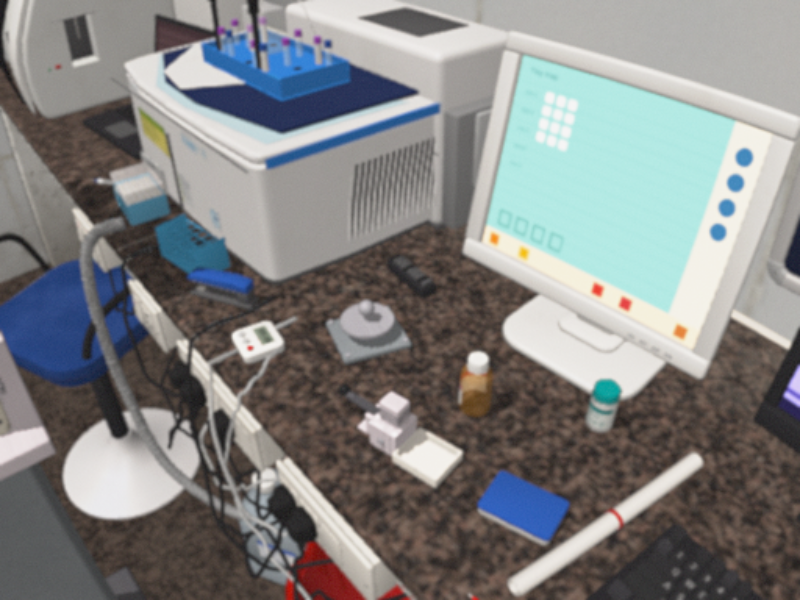

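View pics/t0.png

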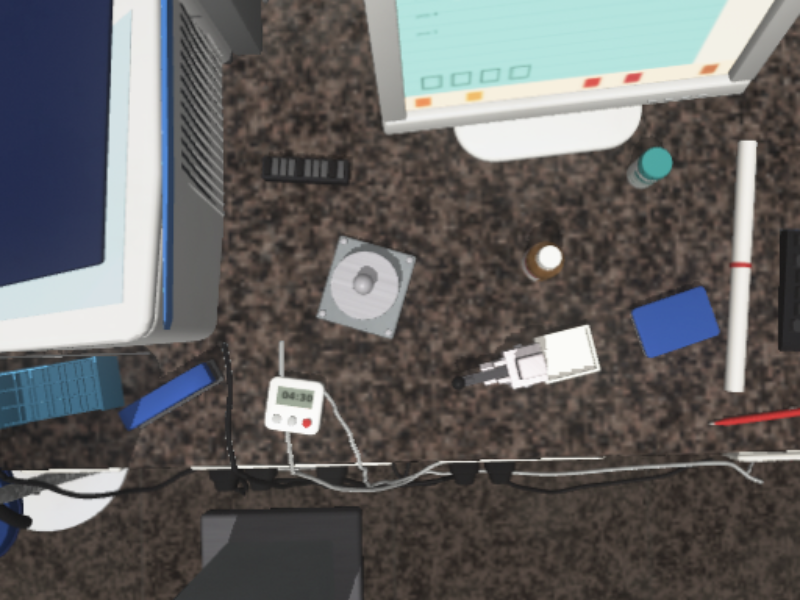

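The scene view shows the bracket in front of the stand, handle to the left, with the bottle beyond it. In the top view (800x600), the knob is at (459,382), the grip block near (532,362), the tray near (570,353), the ball at (364,284) and the bottle at (545,260).

```bash
cat > h.py <<'E'
import numpy as np,cv2
from rig import ctrl,imaging
def cam(n):
    c=imaging.calibration(n);K=np.array([[c['fx'],0,c['cx']],[0,c['fy'],c['cy']],[0,0,1]]);R=cv2.Rodrigues(c['rvec'])[0]
    return K,c['dist_coeffs'],R,c['tvec']
def cloud(n,d):
    K,D,R,t=cam(n);h,w=d.shape
    uv=np.stack(np.meshgrid(np.arange(w),np.arange(h)),-1).reshape(-1,1,2).astype(float)
    r=cv2.undistortPoints(uv,K,D).reshape(-1,2);P=np.c_[r,np.ones(len(r))]*d.reshape(-1,1)
    P=(P-t)@R; P[d.reshape(-1)==0]=np.nan
    return P.reshape(h,w,3)
def ray(n,uv,z):
    K,D,R,t=cam(n);r=cv2.undistortPoints(np.array([[uv]],float),K,D).reshape(2)
    d=R.T@np.r_[r,1];o=-R.T@t;return o+d*(z-o[2])/d[2]
E
python3 - <<'E'
from h import *
np.set_printoptions(precision=4,suppress=True)
a=np.load('pics/top0.npz');p=a['p'];P=cloud('top',a['d'])
s=1.5625
g=cv2.cvtColor(p,cv2.COLOR_RGB2HSV)
def box(x0,x1,y0,y1):
    m=np.zeros(p.shape[:2],bool);m[int(y0/s):int(y1/s),int(x0/s):int(x1/s)]=1;return m
def rep(nm,m):
    Q=P[m];Q=Q[~np.isnan(Q[:,0])]
    if len(Q)>4:
        r=cv2.minAreaRect((Q[:,:2]*1000).astype(np.float32));print(nm,len(Q),'mean',Q.mean(0),'zmax',Q[:,2].max(),'rect',r)
Z=P[:,:,2]
print('bench',np.nanmedian(Z[box(430,500,430,450)]))
b=box(440,610,315,400)
rep('block',b&(Z>.066)&(Z<.085));rep('head',b&(Z>.034)&(Z<.047)&(g[...,2]>120))
rep('tray',box(545,610,315,390)&(g[...,1]<60)&(g[...,2]>150));rep('knob',box(445,475,368,400)&(g[...,2]<60)&(Z>.015))
rep('handle',box(440,505,350,400)&(Z>.02))
sb=box(310,420,230,345)
h=np.histogram(Z[sb],np.arange(-.01,.09,.004));print(h[0],h[1])
rep('plate',sb&(Z>.004)&(Z<.015));rep('collar',sb&(Z>.017)&(Z<.042));rep('ball',sb&(Z>.045))
rep('bottle',box(515,570,230,285)&(Z>.06));rep('timer',box(255,335,370,440)&(Z>.012)&(Z<.03));rep('cuv',box(255,360,145,195)&(Z>.018)&(Z<.035))
E
```

```text
bench -0.0007598565516986519
block 246 mean [ 0.5148 -0.4499  0.0726] zmax 0.07717618293985487 rect ((514.8267211914062, -450.3050231933594), (24.02933120727539, 30.5955753326416), 12.639823913574219)
head 378 mean [ 0.5132 -0.439   0.0387] zmax 0.04685743568071619 rect ((511.01837158203125, -433.5637512207031), (43.8377799987793, 70.17117309570312), 12.474343299865723)
tray 1035 mean [ 0.5246 -0.5033  0.0061] zmax 0.07473538472712112 rect ((523.9639282226562, -497.7610778808594), (58.33700942993164, 77.74361419677734), 12.257401466369629)
knob 58 mean [ 0.4973 -0.3684  0.0461] zmax 0.050559075760034544 rect ((496.61810302734375, -369.1595153808594), (14.352554321289062, 15.69939136505127), 5.9995222091674805)
handle 288 mean [ 0.5038 -0.3958  0.0391] zmax 0.050559075760034544 rect ((501.6868591308594, -397.3000793457031), (30.38200569152832, 69.83040618896484), 25.035621643066406)
[   0  424 1727  168  849  423   14    0    0    5  531  806   11    0
    0    1   11   52   59   17    0    0    0    0] [-0.01  -0.006 -0.002  0.002  0.006  0.01   0.014  0.018  0.022  0.026
  0.03   0.
[... 436 characters left out ...]
2188)
ball 140 mean [ 0.6123 -0.264   0.0624] zmax 0.06749035712999198 rect ((612.9808349609375, -264.10699462890625), (22.830110549926758, 21.66025161743164), 86.53003692626953)
bottle 424 mean [ 0.6327 -0.4687  0.0757] zmax 0.09177586492998327 rect ((633.8212280273438, -470.7611389160156), (39.82881546020508, 39.53066635131836), 21.111650466918945)
timer 1208 mean [ 0.4741 -0.1762  0.0158] zmax 0.022624336202405507 rect ((472.97027587890625, -181.5062255859375), (79.13509368896484, 63.84492111206055), 81.53414916992188)
cuv 736 mean [ 0.7546 -0.1951  0.0232] zmax 0.03013835531241604 rect ((755.0248413085938, -194.78074645996094), (103.77336120605469, 28.262371063232422), 85.22306060791016)
```

```bash
python3 -m jog '[{"xyz":[0.031,-0.096,0],"dr":[0,0,-0.106],"grip":-0.1},{"xyz":[0.031,-0.096,0],"dr":[0,0,-0.106],"grip":-0.1},{"xyz":[0.031,-0.096,0],"dr":[0,0,-0.106],"grip":-0.1},{"xyz":[0.031,-0.096,0],"dr":[0,0,-0.106],"grip":-0.1},{"xyz":[0.031,-0.096,0],"dr":[0,0,-0.106],"grip":-0.1},{"xyz":[0.031,-0.096,0],"dr":[0,0,-0.106],"grip":-0.1},{"xyz":[0.031,-0.096,0],"dr":[0,0,-0.106],"grip":-0.1},{"xyz":[0.031,-0.096,0],"dr":[0,0,-0.106],"grip":-0.1},{"xyz":[0.031,-0.096,0],"dr":[0,0,-0.106],"grip":-0.1},{"xyz":[0.031,-0.096,0],"dr":[0,0,-0.106],"grip":-0.1},{"xyz":[0.031,-0.096,0],"dr":[0,0,-0.106],"grip":-0.1},{"xyz":[0.031,-0.096,0],"dr":[0,0,-0.106],"grip":-0.1}]'; python3 -c "
from rig import ctrl;print(ctrl.read_state()['joint_positions'])"
```

```text
t: 1.1
tool_pos: [0.3658, 0.1234, 0.2012]
eef_rot: [1.972, 2.445, 0.0]
wrist_force: [1.1, 0.3, 0.4]
grip_width: 0.0395
finger_force: 0.0
[2.94494313e-01 5.96318449e-02 2.12347076e+00 3.12206850e-06
 9.58250558e-01 8.11916897e-02]
```

```bash
python3 -m jog '[{"xyz":[0.027,-0.1,0],"dr":[0,0,0],"grip":-0.1},{"xyz":[0.027,-0.1,0],"dr":[0,0,0],"grip":-0.1},{"xyz":[0.027,-0.1,0],"dr":[0,0,0],"grip":-0.1},{"xyz":[0.027,-0.1,0],"dr":[0,0,0],"grip":-0.1},{"xyz":[0.027,-0.1,0],"dr":[0,0,0],"grip":-0.1},{"xyz":[0.027,-0.1,0],"dr":[0,0,0],"grip":-0.1},{"xyz":[0.027,-0.1,0],"dr":[0,0,0],"grip":-0.1},{"xyz":[0.027,-0.1,0],"dr":[0,0,0],"grip":-0.1},{"xyz":[0.027,-0.1,0],"dr":[0,0,0],"grip":-0.1},{"xyz":[0.027,-0.1,0],"dr":[0,0,0],"grip":-0.1},{"xyz":[0.027,-0.1,0],"dr":[0,0,0],"grip":-0.1},{"xyz":[0.02,-0.03,-0.05],"dr":[0,0,0],"grip":-0.1}]'
python3 -m jog '[{"xyz":[0.01,-0.04,-0.1],"dr":[0,0,0],"grip":-0.1},{"xyz":[0,0,-0.1],"dr":[0,0,0],"grip":-0.1},{"xyz":[0,0,0],"dr":[0,0,0],"grip":-0.1}]'
```

```text
t: 2.1
tool_pos: [0.4954, -0.3334, 0.1841]
eef_rot: [1.966, 2.44, -0.001]
wrist_force: [0.3, -1.4, 0.3]
grip_width: 0.0398
finger_force: 0.0
t: 2.35
tool_pos: [0.4919, -0.3398, 0.0951]
eef_rot: [-1.961, -2.438, 0.001]
wrist_force: [-2.4, 1.4, -1.7]
grip_width: 0.0396
finger_force: 0.0
```

```bash
python3 -m jog '[{"xyz":[0,0,0],"dr":[0,0,0],"grip":-0.1},{"xyz":[0,0,0],"dr":[0,0,0],"grip":-0.1}]'; python3 - <<'E'
from h import *
p,d=imaging.grab_frame('scene');np.savez('pics/s1.npz',p=p,d=d);q,e=imaging.grab_frame('top');
a=cv2.resize(p[190:310,190:330],None,fx=2.8,fy=2.8);b=cv2.resize(q[180:280,270:400],(392,336))
cv2.imwrite('pics/c1.png',np.hstack([a,b])[:,:,::-1])
K,D,R,t=cam('scene')
s=ctrl.read_state();print(s['tool_pos'],s['joint_positions'])
print(cv2.projectPoints(s['tool_pos'],R,t,K,D)[0])
E
```

```text
t: 2.52
tool_pos: [0.4971, -0.3422, 0.104]
eef_rot: [1.967, 2.449, 0.0]
wrist_force: [0.3, -0.2, 0.4]
grip_width: 0.0396
finger_force: 0.0
[ 0.49800638 -0.34268595  0.10538559] [-6.22393979e-01  5.12854021e-01  1.74211050e+00  5.70171201e-06
  8.82642592e-01 -8.39988967e-01]
[[[210.92639788 218.23634302]]]
```

View pics/c1.png

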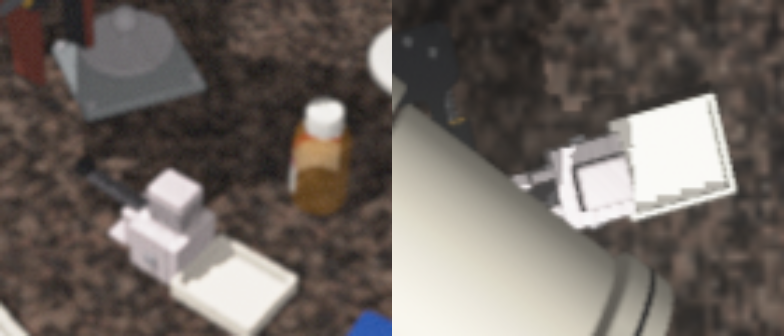

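The crop shows the knob at about (88,163), which is scene pixel (221,248). The gripper is still up and to its left, and the bracket hasn't moved.

```bash
python3 - <<'E'
from h import *
a=np.load('pics/scene0.npz');p=a['p'];g=p.max(2).astype(int)
sub=g[236:262,208:236]; m=(sub<45);n,l,s,c=cv2.connectedComponentsWithStats(m.astype(np.uint8));print(s,c+[208,236])
t=np.load('pics/top0.npz')['p'].max(2)[232:258,282:306];n,l,s2,c2=cv2.connectedComponentsWithStats((t<45).astype(np.uint8));print(s2,c2+[282,232])
k=c[1+np.argmax(s[1:,4])]+[208,236];k2=c2[1+np.argmax(s2[1:,4])]+[282,232]
for z in(.033,.037,.041,.045):print(z,ray('scene',k,z),ray('top',k2,z))
E
```

```text
[[  0   0  28  26 718]
 [ 10  12   6   4  10]] [[221.51392758 248.48746518]
 [220.5        249.4       ]]
[[  0   0  24  26 554]
 [ 16   0   8   5  20]
 [  2   4   2   2   3]
 [ 10   6   2   1   2]
 [  7   8   8   9  45]] [[293.34837545 245.01805054]
 [300.7        233.1       ]
 [284.66666667 236.33333333]
 [292.5        238.        ]
 [292.8        244.02222222]]
0.033 [ 0.50099228 -0.36350692  0.033     ] [ 0.49743859 -0.36851871  0.033     ]
0.037 [ 0.4988324  -0.36693122  0.037     ] [ 0.4976697  -0.36833618  0.037     ]
0.041 [ 0.49667253 -0.37035551  0.041     ] [ 0.49790081 -0.36815364  0.041     ]
0.045 [ 0.49451266 -0.37377981  0.045     ] [ 0.49813193 -0.36797111  0.045     ]
```

```bash
python3 -m jog '[{"xyz":[0,-0.063,0],"dr":[0,0,0],"grip":-0.1},{"xyz":[0,0,-0.07],"dr":[0,0,0],"grip":-0.1},{"xyz":[0,0,-0.07],"dr":[0,0,0],"grip":-0.1},{"xyz":[0,0,-0.05],"dr":[0,0,0],"grip":-0.1},{"xyz":[0,0,-0.026],"dr":[0,0,0],"grip":-0.1},{"xyz":[0,0,0],"dr":[0,0,0],"grip":-0.1},{"xyz":[0,0,0],"dr":[0,0,0],"grip":-1},{"xyz":[0,0,0],"dr":[0,0,0],"grip":-1},{"xyz":[0,0,0],"dr":[0,0,0],"grip":-1},{"xyz":[0,0,0],"dr":[0,0,0],"grip":-1},{"xyz":[0,0,0],"dr":[0,0,0],"grip":-1},{"xyz":[0,0,0],"dr":[0,0,0],"grip":-1}]'
```

```text
t: 3.62
tool_pos: [0.4971, -0.3678, 0.017]
eef_rot: [1.967, 2.448, 0.0]
wrist_force: [0.8, -0.0, 0.6]
grip_width: 0.0141
finger_force: 30.0
```

```bash
python3 -m jog '[{"xyz":[0.0007,-0.0032,0.0173],"dr":[0,0,0],"grip":-1},{"xyz":[0.0011,-0.0049,0.0168],"dr":[0,0,0],"grip":-1},{"xyz":[0.0016,-0.0071,0.016],"dr":[0,0,0],"grip":-1},{"xyz":[0.0019,-0.0088,0.015],"dr":[0,0,0],"grip":-1},{"xyz":[0.0023,-0.0105,0.0138],"dr":[0,0,0],"grip":-1},{"xyz":[0,0,0],"dr":[0,0,0],"grip":-1},{"xyz":[0,0,0],"dr":[0,0,0],"grip":-1}]'
```

```text
t: 4.2
tool_pos: [0.5003, -0.3818, 0.0492]
eef_rot: [1.967, 2.447, 0.0]
wrist_force: [-0.1, 0.4, 3.0]
grip_width: 0.0004
finger_force: 1.3
```

```bash
python3 -m jog '[{"xyz":[0,0,0.06],"dr":[0,0,0],"grip":-1},{"xyz":[0,0.08,0.08],"dr":[0,0,0],"grip":-0.1},{"xyz":[0,0.08,0],"dr":[0,0,0],"grip":-0.1},{"xyz":[0,0,0],"dr":[0,0,0],"grip":-0.1}]'; python3 - <<'E'
from h import *
p,d=imaging.grab_frame('scene');np.savez('pics/s2.npz',p=p,d=d);q,e=imaging.grab_frame('top');np.savez('pics/t2.npz',p=q,d=e)
a=cv2.resize(p[210:310,200:320],None,fx=3.3,fy=3.3,interpolation=2);b=cv2.resize(q[190:270,280:400],(396,330))
cv2.imwrite('pics/c2.png',np.hstack([a,b])[:,:,::-1])
E
```

```text
t: 4.53
tool_pos: [0.4998, -0.3165, 0.103]
eef_rot: [1.965, 2.45, 0.001]
wrist_force: [-0.9, 1.2, -0.4]
grip_width: 0.0169
finger_force: 0.0
```

View pics/c2.png

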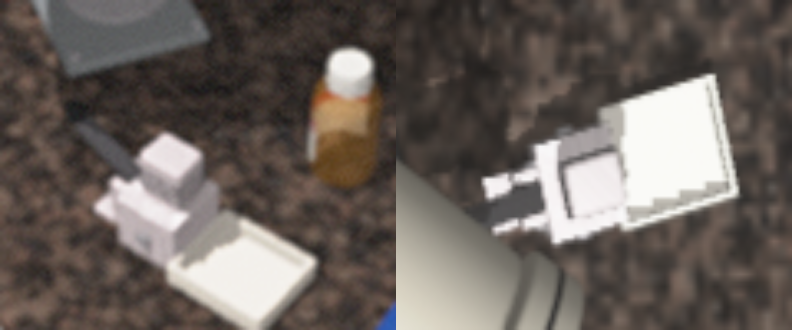

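The handle is partly raised. Its knob is now near crop (75,113), which is scene pixel (222.7,244.2). The bracket looks unmoved.

```bash
python3 - <<'E'
from h import *
np.set_printoptions(precision=4,suppress=True)
# bracket pose recheck
t=np.load('pics/t2.npz');P=cloud('top',t['d']);Z=P[...,2];m=np.zeros(Z.shape,bool);m[205:255,320:400]=1
Q=P[m&(Z>.066)&(Z<.085)];print(Q.mean(0),cv2.minAreaRect((Q[:,:2]*1000).astype(np.float32)))
K,D,R,tv=cam('scene')
th=np.radians(-77.5);xb=np.array([np.cos(th),np.sin(th)]);o=np.array([.5148,-.450])-.004*xb
for q in np.arange(0,.66,.05):
    a=.12+q;x=-.022-.0584*np.cos(a);z=.030+.0584*np.sin(a)
    X=np.r_[o+xb*x,z];print(round(q,2),X,cv2.projectPoints(X,R,tv,K,D)[0].ravel())
p=np.load('pics/s2.npz');P=cloud('scene',p['d']);print(P[240:249:2,219:228:2])
E
```

```text
[ 0.5145 -0.4488  0.0729] ((514.4896240234375, -449.4161071777344), (23.789714813232422, 30.812482833862305), 11.921440124511719)
0.0 [ 0.4966 -0.368   0.037 ] [219.9294 250.1794]
0.05 [ 0.4967 -0.3684  0.0399] [219.9961 249.2622]
0.1 [ 0.4968 -0.369   0.0427] [220.1166 248.3802]
0.15 [ 0.497  -0.3697  0.0456] [220.2911 247.5356]
0.2 [ 0.4972 -0.3705  0.0484] [220.5197 246.7308]
0.25 [ 0.4974 -0.3715  0.0511] [220.8021 245.9679]
0.3 [ 0.4976 -0.3726  0.0538] [221.1381 245.2492]
0.35 [ 0.4979 -0.3738  0.0564] [221.5274 244.5767]
0.4 [ 0.4982 -0.3751  0.059 ] [221.9693 243.9524]
0.45 [ 0.4985 -0.3766  0.0615] [222.4632 243.3782]
0.5 [ 0.4989 -0.3782  0.0639] [223.0085 242.8559]
0.55 [ 0.4993 -0.3799  0.0663] [223.604  242.3873]
0.6 [ 0.4997 -0.3818  0.0685] [224.2488 241.974 ]
0.65 [ 0.5001 -0.3837  0.0707] [224.9416 241.6174]
[[[ 0.5333 -0.3094  0.0002]
  [ 0.4978 -0.3735  0.0689]
  [ 0.5008 -0.376   0.069 ]
  [ 0.5442 -0.3169 -0.0008]
  [ 0.5476 -0.3197 -0.0009]]

 [[ 0.4925 -0.3738  0.0669]
  [ 0.4946 -0.3778  0.0686]
  [ 0.4981 -0.3797  0.0679]
  [ 0.5011 -0.3822  0.0679]
  [ 0.5444 -0.324  -0.0019]]

 [[ 0.4905 -0.3763  0.0645]
  [ 0.4927 -0.3803  0.0661]
  [ 0.4954 -0.3833  0.0668]
  [ 0.4996 -0.384   0.0647]
  [ 0.5391 -0.3315  0.0009]]

 [[ 0.5242 -0.3218 -0.0032]
  [ 0.4918 -0.381   0.0617]
  [ 0.4962 -0.3815  0.0594]
  [ 0.4996 -0.3834  0.0587]
  [ 0.5037 -0.3844  0.0569]]

 [[ 0.519  -0.3293 -0.0004]
  [ 0.5216 -0.3333  0.001 ]
  [ 0.4938 -0.3845  0.0576]
  [ 0.4973 -0.3864  0.0568]
  [ 0.5002 -0.3892  0.0572]]]
```

```bash
python3 -m jog '[{"xyz":[-0.006,-0.077,0],"dr":[0,0,0],"grip":-0.1},{"xyz":[0,-0.07,0],"dr":[0,0,0],"grip":-0.1},{"xyz":[0,0,0],"dr":[0,0,0],"grip":-0.1},{"xyz":[0,0,-0.06],"dr":[0,0,0],"grip":-0.1},{"xyz":[0,0,-0.06],"dr":[0,0,0],"grip":-0.1},{"xyz":[0,0,-0.036],"dr":[0,0,0],"grip":-0.1},{"xyz":[0,0,0],"dr":[0,0,0],"grip":-0.1},{"xyz":[0,0,0],"dr":[0,0,0],"grip":-1},{"xyz":[0,0,0],"dr":[0,0,0],"grip":-1},{"xyz":[0,0,0],"dr":[0,0,0],"grip":-1},{"xyz":[0,0,0],"dr":[0,0,0],"grip":-1},{"xyz":[0,0,0],"dr":[0,0,0],"grip":-1}]'
```

```text
t: 5.63
tool_pos: [0.4982, -0.3789, 0.0401]
eef_rot: [1.966, 2.447, 0.0]
wrist_force: [1.7, 0.1, 2.1]
grip_width: 0.014
finger_force: 30.0
```

```bash
python3 -m jog '[{"xyz":[0.0006,-0.0028,0.0043],"dr":[0,0,0],"grip":-1},{"xyz":[0.0006,-0.0028,0.0043],"dr":[0,0,0],"grip":-1},{"xyz":[0,0,0],"dr":[0,0,0],"grip":-1}]'
```

```text
t: 5.88
tool_pos: [0.498, -0.3809, 0.0429]
eef_rot: [1.967, 2.448, 0.0]
wrist_force: [0.4, 0.9, 0.5]
grip_width: 0.0139
finger_force: 30.0
```

```bash
python3 -m jog '[{"xyz":[0.0006,-0.0028,0.0043],"dr":[0,0,0],"grip":-1},{"xyz":[0.0006,-0.0028,0.0043],"dr":[0,0,0],"grip":-1},{"xyz":[0.0006,-0.0028,0.004],"dr":[0,0,0],"grip":-1},{"xyz":[0,0,0],"dr":[0,0,0],"grip":-1}]'
```

```text
t: 6.22
tool_pos: [0.4982, -0.3846, 0.0474]
eef_rot: [-1.968, -2.449, 0.001]
wrist_force: [0.7, -1.3, -4.2]
grip_width: 0.014
finger_force: 30.0
```

```bash
python3 -m jog '[{"xyz":[0.0006,-0.003,0.0035],"dr":[0,0,0],"grip":-1},{"xyz":[0.0006,-0.003,0.0035],"dr":[0,0,0],"grip":-1},{"xyz":[0,0,0],"dr":[0,0,0],"grip":-1}]'
```

```text
t: 6.47
tool_pos: [0.4984, -0.3862, 0.05]
eef_rot: [-1.968, -2.447, -0.0]
wrist_force: [-0.3, -0.1, -5.4]
grip_width: 0.0138
finger_force: 30.0
```

```bash
python3 -m jog '[{"xyz":[0,0,0],"dr":[0,0,0],"grip":0},{"xyz":[0,0,0],"dr":[0,0,0],"grip":0},{"xyz":[0,0,0],"dr":[0,0,0],"grip":0},{"xyz":[0,0,0.06],"dr":[0,0,0],"grip":0},{"xyz":[0,0.05,0.09],"dr":[0,0,0],"grip":0},{"xyz":[0,0.08,0.05],"dr":[0,0,0],"grip":0},{"xyz":[0,0,0],"dr":[0,0,0],"grip":0}]'; python3 - <<'E'
from h import *
np.set_printoptions(precision=4,suppress=True)
p,d=imaging.grab_frame('scene');q,e=imaging.grab_frame('top');s=ctrl.read_state();print(s['tool_pos'])
a=cv2.resize(p[210:310,200:320],None,fx=3.3,fy=3.3,interpolation=2);b=cv2.resize(q[190:270,280:400],(396,330))
cv2.imwrite('pics/c3.png',np.hstack([a,b])[:,:,::-1])
P=cloud('top',e);Z=P[...,2];m=np.zeros(Z.shape,bool);m[205:255,320:400]=1
Q=P[m&(Z>.066)&(Z<.085)];print(Q.mean(0),cv2.minAreaRect((Q[:,:2]*1000).astype(np.float32)))
E
```

```text
t: 7.05
tool_pos: [0.5008, -0.3324, 0.1346]
eef_rot: [1.963, 2.446, 0.002]
wrist_force: [1.4, -0.4, -0.1]
grip_width: 0.0439
finger_force: 0.0
[ 0.4997 -0.3343  0.1315]
[ 0.5136 -0.4488  0.0728] ((513.530029296875, -449.1453552246094), (24.108165740966797, 30.2214298248291), 12.710836410522461)
```

View pics/c3.png

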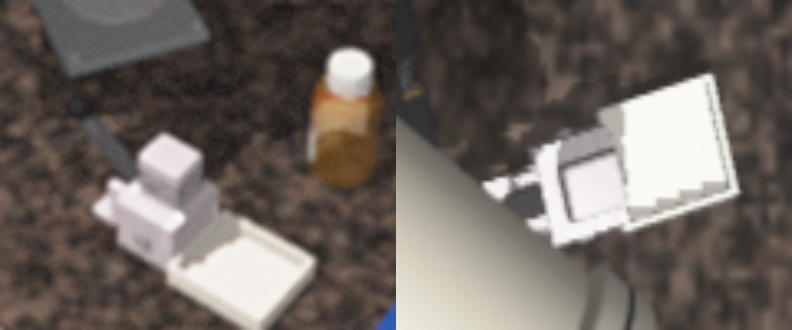

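The handle is raised: knob at crop (78,104), scene pixel (223.6,241.5), which fits about 0.6 rad. The bracket is in place, so next I grip the block.

```bash
python3 -m jog '[{"xyz":[0.012,-0.097,0],"dr":[0,0,0],"grip":0},{"xyz":[0.012,-0.097,0],"dr":[0,0,0],"grip":0},{"xyz":[0.011,-0.096,0],"dr":[0,0,0],"grip":0},{"xyz":[0,0,0],"dr":[0,0,0],"grip":0},{"xyz":[0,0,-0.05],"dr":[0,0,0],"grip":0},{"xyz":[0,0,0],"dr":[0,0,0],"grip":0},{"xyz":[0,0,0],"dr":[0,0,0],"grip":0}]'; python3 -c "
from rig import ctrl;print(ctrl.read_state()['tool_pos'])"
```

```text
t: 7.73
tool_pos: [0.5113, -0.4498, 0.1078]
eef_rot: [-1.966, -2.445, -0.0]
wrist_force: [-0.6, 0.5, -0.6]
grip_width: 0.0443
finger_force: 0.0
[ 0.51130276 -0.44982718  0.10778834]
```

```bash
python3 -m jog '[{"xyz":[0.006,0,-0.07],"dr":[0,0,0],"grip":0},{"xyz":[0,0,-0.055],"dr":[0,0,0],"grip":0},{"xyz":[0,0,-0.03],"dr":[0,0,0],"grip":0},{"xyz":[0,0,0],"dr":[0,0,0],"grip":0},{"xyz":[0,0,0],"dr":[0,0,0],"grip":-1},{"xyz":[0,0,0],"dr":[0,0,0],"grip":-1},{"xyz":[0,0,0],"dr":[0,0,0],"grip":-1},{"xyz":[0,0,0],"dr":[0,0,0],"grip":-1},{"xyz":[0,0,0],"dr":[0,0,0],"grip":-1}]'
```

```text
t: 8.48
tool_pos: [0.5154, -0.4512, 0.0497]
eef_rot: [1.967, 2.448, -0.001]
wrist_force: [-4.5, 0.3, 6.8]
grip_width: 0.0233
finger_force: 30.0
```

```bash
python3 -m jog '[{"xyz":[0,0,0],"dr":[0,0,0],"grip":-1},{"xyz":[0,0,0],"dr":[0,0,0],"grip":-1}]';python3 -m jog '[{"xyz":[0,0,0.01],"dr":[0,0,0],"grip":-1},{"xyz":[0,0,0.02],"dr":[0,0,0],"grip":-1},{"xyz":[0,0,0.03],"dr":[0,0,0],"grip":-1},{"xyz":[0,0,0.05],"dr":[0,0,0],"grip":-1},{"xyz":[0,0,0],"dr":[0,0,0],"grip":-1},{"xyz":[0,0,0],"dr":[0,0,0],"grip":-1},{"xyz":[0,0,0],"dr":[0,0,0],"grip":-1}]'; python3 -c "
from rig import ctrl;print(ctrl.read_state())"
```

```text
t: 8.65
tool_pos: [0.5154, -0.4513, 0.0497]
eef_rot: [1.967, 2.448, -0.001]
wrist_force: [-4.7, 0.6, 6.3]
grip_width: 0.0235
finger_force: 30.0
t: 9.23
tool_pos: [0.515, -0.45, 0.0917]
eef_rot: [-1.967, -2.448, -0.0]
wrist_force: [-1.2, 0.0, -9.1]
grip_width: 0.023
finger_force: 29.9
{'t': 9.2333, 'joint_positions': array([-7.35663494e-01,  6.33055720e-01,  1.55399503e+00,  1.42785151e-04,
        9.55221245e-01, -9.52729072e-01]), 'joint_vel': array([-3.04751685e-03,  1.56925565e-02,  1.20600845e-02, -7.88097477e-05,
        2.27375850e-03, -7.02017313e-04]), 'tau': array([ 6.26845267e-04, -7.08919215e+01, -2.85227984e+01,  8.53228936e-03,
       -8.12244695e-02, -3.99443879e-04]), 'tool_pos': array([ 0.51498593, -0.45004613,  0.09173293]), 'eef_rot': array([-1.96742503e+00, -2.44839244e+00, -2.45411490e-04]), 'wrist_force': array([-1.17016252e+00,  3.25023783e-03, -9.07282510e+00]), 'ft_torque': array([-0.012643  ,  0.10730281,  0.06866366]), 'finger_force': 29.91811841726303, 'grip_width': 0.023040543078461397}
```

```bash
python3 -m jog '[{"xyz":[0,0,0.08],"dr":[0,0,0],"grip":-1},{"xyz":[0,0,0.1],"dr":[0,0,0],"grip":-1},{"xyz":[0.0259,0.046,0.02],"dr":[0,0,0.139],"grip":-1},{"xyz":[0.0259,0.046,0],"dr":[0,0,0.139],"grip":-1},{"xyz":[0.0259,0.046,0],"dr":[0,0,0.139],"grip":-1},{"xyz":[0.0259,0.046,0],"dr":[0,0,0.139],"grip":-1},{"xyz":[0.0259,0.046,0],"dr":[0,0,0.139],"grip":-1},{"xyz":[0.0259,0.046,0],"dr":[0,0,0.139],"grip":-1},{"xyz":[0.0259,0.046,0],"dr":[0,0,0.139],"grip":-1},{"xyz":[0.0259,0.046,0],"dr":[0,0,0.139],"grip":-1},{"xyz":[0.0259,0.046,0],"dr":[0,0,0.139],"grip":-1},{"xyz":[0.0259,0.046,0],"dr":[0,0,0.139],"grip":-1}]'
python3 -m jog '[{"xyz":[0,0,0],"dr":[0,0,0],"grip":-1},{"xyz":[0,0,0],"dr":[0,0,0],"grip":-1},{"xyz":[0,0,0],"dr":[0,0,0],"grip":-1},{"xyz":[0,0,0],"dr":[0,0,0],"grip":-1}]'
python3 - <<'E'
from h import *
p,d=imaging.grab_frame('scene');np.savez('pics/s4.npz',p=p,d=d);q,e=imaging.grab_frame('top');np.savez('pics/t4.npz',p=q,d=e)
s=ctrl.read_state();print(s['tool_pos'],s['eef_rot'],s['joint_positions'],s['wrist_force'])
a=cv2.resize(p[130:250,180:300],(400,400),interpolation=2);b=cv2.resize(q[120:240,170:290],(400,400),interpolation=2)
cv2.imwrite('pics/c4.png',np.hstack([a,b])[:,:,::-1])
E
```

```text
t: 10.23
tool_pos: [0.6183, -0.265, 0.1704]
eef_rot: [-0.402, -3.113, -0.001]
wrist_force: [-0.0, -0.7, -9.0]
grip_width: 0.0231
finger_force: 29.9
t: 10.57
tool_pos: [0.6181, -0.267, 0.1714]
eef_rot: [-0.413, -3.113, -0.0]
wrist_force: [0.6, 0.0, -8.1]
grip_width: 0.023
finger_force: 30.0
[ 0.61827214 -0.26719502  0.17178486] [-4.12909350e-01 -3.11369266e+00 -8.49687256e-05] [-4.25526027e-01  5.25216083e-01  1.53580212e+00 -1.51636650e-04
  1.08120385e+00 -1.73256785e+00] [ 0.19925818  0.12419112 -8.71072314]
```

View pics/c4.png

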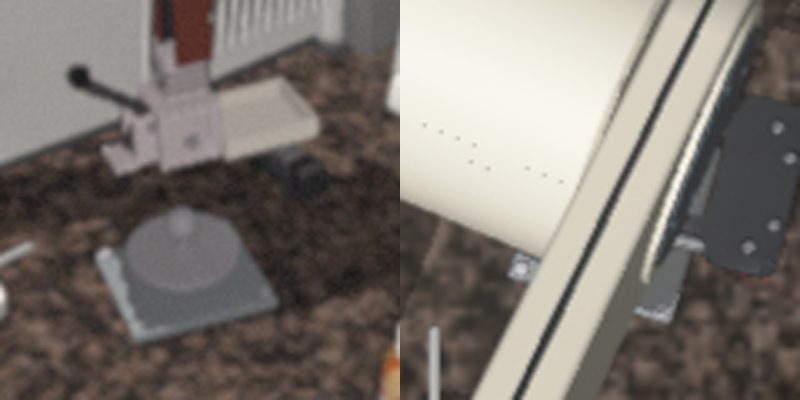

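The scene crop shows the bracket held level above the stand with its handle raised towards the robot. The ball is at crop (182,222), just below the head. Top is blocked by the arm.

```bash
python3 - <<'E'
from h import *
np.set_printoptions(precision=1,suppress=True)
a=np.load('pics/s4.npz');P=cloud('scene',a['d']);hsv=cv2.cvtColor(a['p'],cv2.COLOR_RGB2HSV)
T=np.array([.6183,-.2672,.1718]);th=np.radians(-15.1);c,s=np.cos(th),np.sin(th);Rb=np.array([[c,-s,0],[s,c,0],[0,0,1]])
B=(P-T)@Rb*1000+[6.2,0,49.5]
m=np.zeros(B.shape[:2],bool);m[130:250,180:300]=1;m&=np.linalg.norm(B,axis=2)<140
def st(n,k):
    Q=B[k];print(n,len(Q),'p2',np.percentile(Q,2,0),'med',np.median(Q,0),'p98',np.percentile(Q,98,0))
X,Y,Z=B[...,0],B[...,1],B[...,2]
st('headface',m&(X>-28)&(X<18)&(Z>6)&(Z<36)&(Y<-10))
st('head all',m&(X>-60)&(X<20)&(Z>3)&(Z<38)&(Y<30)&(Y>-35))
k=m&(X>26)&(X<110)&(Z>-10)&(Z<30)&(hsv[...,2]>110);st('tray',k)
# tilt: tray floor/rim fit + headface yaw
Q=B[m&(X>-28)&(X<18)&(Z>6)&(Z<36)&(Y<-16)];A=np.c_[Q[:,0],Q[:,2],np.ones(len(Q))];print('face y=ax+bz+c',np.linalg.lstsq(A,Q[:,1],rcond=None)[0]*[100,100,1])
Q=B[k];A=np.c_[Q[:,0],Q[:,1],np.ones(len(Q))];print('tray z fit',np.linalg.lstsq(A,Q[:,2],rcond=None)[0]*[100,100,1])
# stand in world from scene
W=P*1000;d=np.hypot(W[...,0]-612,W[...,1]+264)
Q=W[(d<46)&(W[...,2]>26)&(W[...,2]<42)];print('collar',len(Q),np.median(Q[:,2]),cv2.minAreaRect(Q[:,:2].astype(np.float32)))
a0=np.load('pics/scene0.npz');W=cloud('scene',a0['d'])*1000;d=np.hypot(W[...,0]-612,W[...,1]+264)
Q=W[(d<20)&(W[...,2]>46)&(W[...,2]<75)]
A=np.c_[2*Q,np.ones(len(Q))];x=np.linalg.lstsq(A,(Q**2).sum(1),rcond=None)[0];print('ball',len(Q),x[:3],np.sqrt(x[3]+x[:3]@x[:3]))
E
```

```text
headface 261 p2 [-27.4 -25.8   6.5] med [ -6.7 -21.6  21.9] p98 [ 16.8 -11.4  35.6]
head all 477 p2 [-46.7 -25.3   3.4] med [-17.7 -19.8  20.3] p98 [19.1  9.8 37.7]
tray 494 p2 [ 30.4 -29.   -0.6] med [62.   1.9  3.3] p98 [86.7 28.1 13.6]
face y=ax+bz+c [ -2.1   4.  -22.8]
tray z fit [ 4.  -3.3  2.7]
collar 563 34.267436704695626 ((611.1234741210938, -265.06182861328125), (78.18559265136719, 77.11766052246094), 49.96453094482422)
ball 86 [ 612.1 -264.5   55. ] 11.139449063830194
```

```bash
python3 -m jog '[{"xyz":[-0.0008,0.003,-0.02],"dr":[0,0,0],"grip":-1},{"xyz":[0,0,-0.03],"dr":[0,0,0],"grip":-1},{"xyz":[0,0,-0.03],"dr":[0,0,0],"grip":-1},{"xyz":[0,0,-0.025],"dr":[0,0,0],"grip":-1},{"xyz":[0,0,-0.015],"dr":[0,0,0],"grip":-1},{"xyz":[0,0,-0.005],"dr":[0,0,0],"grip":-1},{"xyz":[0,0,-0.005],"dr":[0,0,0],"grip":-1},{"xyz":[0,0,0],"dr":[0,0,0],"grip":-1},{"xyz":[0,0,0],"dr":[0,0,0],"grip":-1}]'; python3 -c "
from rig import ctrl;s=ctrl.read_state();print(s['tool_pos'],s['ft_torque'])"
```

```text
t: 11.42
tool_pos: [0.6189, -0.2654, 0.1205]
eef_rot: [0.41, 3.114, -0.0]
wrist_force: [0.4, 0.8, -8.5]
grip_width: 0.0232
finger_force: 30.0
[ 0.61894176 -0.26541887  0.12054031] [-0.01277683  0.0392191  -0.02076793]
```

```bash
python3 -m jog '[{"xyz":[-0.0018,-0.0012,-0.004],"dr":[0,0,0],"grip":-1},{"xyz":[0,0,-0.005],"dr":[0,0,0],"grip":-1},{"xyz":[0,0,-0.005],"dr":[0,0,0],"grip":-1},{"xyz":[0,0,-0.005],"dr":[0,0,0],"grip":-1},{"xyz":[0,0,-0.005],"dr":[0,0,0],"grip":-1},{"xyz":[0,0,0],"dr":[0,0,0],"grip":-1}]'
python3 -m jog '[{"xyz":[0,0,-0.005],"dr":[0,0,0],"grip":-1},{"xyz":[0,0,-0.005],"dr":[0,0,0],"grip":-1},{"xyz":[0,0,0],"dr":[0,0,0],"grip":-1}]'
```

```text
t: 11.92
tool_pos: [0.6175, -0.2656, 0.11]
eef_rot: [-0.411, -3.114, -0.0]
wrist_force: [-0.8, -0.8, -8.7]
grip_width: 0.0234
finger_force: 30.0
t: 12.17
tool_pos: [0.6176, -0.2657, 0.1061]
eef_rot: [-0.411, -3.114, -0.0]
wrist_force: [0.1, 0.2, -8.0]
grip_width: 0.0232
finger_force: 30.0
```

```bash
python3 -m jog '[{"xyz":[0,0,-0.005],"dr":[0,0,0],"grip":-1},{"xyz":[0,0,-0.005],"dr":[0,0,0],"grip":-1},{"xyz":[0,0,0],"dr":[0,0,0],"grip":-1}]'
python3 -m jog '[{"xyz":[0,0,-0.005],"dr":[0,0,0],"grip":-1},{"xyz":[0,0,-0.005],"dr":[0,0,0],"grip":-1},{"xyz":[0,0,0],"dr":[0,0,0],"grip":-1}]'
python3 -m jog '[{"xyz":[0,0,-0.005],"dr":[0,0,0],"grip":-1},{"xyz":[0,0,-0.003],"dr":[0,0,0],"grip":-1},{"xyz":[0,0,0],"dr":[0,0,0],"grip":-1}]'
```

```text
t: 12.42
tool_pos: [0.6176, -0.2656, 0.102]
eef_rot: [-0.41, -3.114, -0.0]
wrist_force: [-0.1, 0.1, -9.0]
grip_width: 0.0233
finger_force: 30.0
t: 12.67
tool_pos: [0.6176, -0.2657, 0.0981]
eef_rot: [-0.411, -3.114, -0.0]
wrist_force: [-0.4, -0.2, -8.2]
grip_width: 0.0235
finger_force: 30.0
t: 12.92
tool_pos: [0.6176, -0.2657, 0.095]
eef_rot: [-0.411, -3.114, -0.0]
wrist_force: [0.7, 0.9, -8.5]
grip_width: 0.0233
finger_force: 30.0
```

```bash
python3 -m jog '[{"xyz":[0,0,-0.003],"dr":[0,0,0],"grip":-1},{"xyz":[0,0,-0.003],"dr":[0,0,0],"grip":-1},{"xyz":[0,0,0],"dr":[0,0,0],"grip":-1}]'
python3 -m jog '[{"xyz":[0,0,-0.003],"dr":[0,0,0],"grip":-1},{"xyz":[0,0,-0.002],"dr":[0,0,0],"grip":-1},{"xyz":[0,0,0],"dr":[0,0,0],"grip":-1}]'
python3 -m jog '[{"xyz":[0,0,-0.003],"dr":[0,0,0],"grip":-1},{"xyz":[0,0,0],"dr":[0,0,0],"grip":-1}]'
```

```text
t: 13.17
tool_pos: [0.6179, -0.2654, 0.0928]
eef_rot: [-0.411, -3.115, -0.001]
wrist_force: [0.2, 2.3, -8.6]
grip_width: 0.0234
finger_force: 30.0
t: 13.42
tool_pos: [0.6182, -0.2655, 0.0913]
eef_rot: [0.411, 3.114, 0.0]
wrist_force: [1.3, 3.3, -3.8]
grip_width: 0.0232
finger_force: 30.0
t: 13.58
tool_pos: [0.6183, -0.2657, 0.0904]
eef_rot: [0.41, 3.114, -0.0]
wrist_force: [-0.3, 4.2, -0.7]
grip_width: 0.023
finger_force: 30.0
```

```bash
python3 -m jog '[{"xyz":[0,0.0015,-0.003],"dr":[0,0,0],"grip":-1},{"xyz":[0,0,0],"dr":[0,0,0],"grip":-1}]'
python3 -m jog '[{"xyz":[0,0.001,-0.003],"dr":[0,0,0],"grip":-1},{"xyz":[0,0,0],"dr":[0,0,0],"grip":-1}]'
python3 -m jog '[{"xyz":[0,0,-0.003],"dr":[0,0,0],"grip":-1},{"xyz":[0,0,0],"dr":[0,0,0],"grip":-1}]'
```

```text
t: 13.75
tool_pos: [0.6179, -0.2654, 0.0887]
eef_rot: [0.41, 3.114, -0.001]
wrist_force: [0.9, 1.1, -3.5]
grip_width: 0.0232
finger_force: 30.0
t: 13.92
tool_pos: [0.6178, -0.265, 0.0873]
eef_rot: [0.41, 3.115, -0.001]
wrist_force: [-1.3, 1.2, -1.4]
grip_width: 0.0235
finger_force: 30.0
t: 14.08
tool_pos: [0.6171, -0.2647, 0.0852]
eef_rot: [-0.41, -3.113, -0.0]
wrist_force: [-0.2, 0.5, -9.6]
grip_width: 0.0236
finger_force: 30.0
```

```bash
python3 -m jog '[{"xyz":[0,0,-0.002],"dr":[0,0,0],"grip":-1},{"xyz":[0,0,0],"dr":[0,0,0],"grip":-1},{"xyz":[0,0,0],"dr":[0,0,0],"grip":-1}]'
python3 -m jog '[{"xyz":[0,0,-0.003],"dr":[0,0,0],"grip":-1},{"xyz":[0,0,0],"dr":[0,0,0],"grip":-1}]'
python3 -m jog '[{"xyz":[0,0,-0.003],"dr":[0,0,0],"grip":-1},{"xyz":[0,0,0],"dr":[0,0,0],"grip":-1}]'
```

```text
t: 14.33
tool_pos: [0.6173, -0.2649, 0.0847]
eef_rot: [-0.41, -3.114, 0.0]
wrist_force: [-1.2, -1.0, -6.6]
grip_width: 0.0236
finger_force: 30.0
t: 14.5
tool_pos: [0.6175, -0.265, 0.0846]
eef_rot: [-0.411, -3.114, 0.0]
wrist_force: [-4.9, -0.8, 1.0]
grip_width: 0.0235
finger_force: 30.0
t: 14.67
tool_pos: [0.6176, -0.2652, 0.0846]
eef_rot: [-0.411, -3.115, 0.001]
wrist_force: [-7.7, -0.0, 9.8]
grip_width: 0.0232
finger_force: 30.0
```

```bash
python3 -m jog '[{"xyz":[0,0,0.003],"dr":[0,0,0],"grip":-1},{"xyz":[0,0,0],"dr":[0,0,0],"grip":-1},{"xyz":[0,0,0],"dr":[0,0,0],"grip":-0.2},{"xyz":[0,0,0],"dr":[0,0,0],"grip":-0.2},{"xyz":[0,0,0],"dr":[0,0,0],"grip":-0.2},{"xyz":[0,0,0],"dr":[0,0,0],"grip":-0.2},{"xyz":[0,0,0],"dr":[0,0,0],"grip":-0.2}]'
python3 -m jog '[{"xyz":[0,0,0.04],"dr":[0,0,0],"grip":-0.2},{"xyz":[0,0,0.08],"dr":[0,0,0],"grip":-0.2},{"xyz":[0,0,0.1],"dr":[0,0,0],"grip":-0.2},{"xyz":[0,0,0.1],"dr":[0,0,0],"grip":-0.2},{"xyz":[0,0,0],"dr":[0,0,0],"grip":-0.2},{"xyz":[0,0,0],"dr":[0,0,0],"grip":-0.2}]'
python3 - <<'E'
from h import *
p,d=imaging.grab_frame('scene');np.savez('pics/s5.npz',p=p,d=d)
s=ctrl.read_state();print(s['tool_pos'])
cv2.imwrite('pics/c5.png',cv2.resize(p[130:250,170:310],(700,600),interpolation=2)[:,:,::-1])
np.set_printoptions(precision=1,suppress=True)
P=cloud('scene',d);th=np.radians(-15.1);c,sn=np.cos(th),np.sin(th);Rb=np.array([[c,-sn,0],[sn,c,0],[0,0,1]])
B=(P-[.612,-.2645,.0345])@Rb*1000;X,Y,Z=B[...,0],B[...,1],B[...,2]
Q=B[(abs(X-4)<25)&(abs(Y)<20)&(Z>66)&(Z<85)];print('blocktop',len(Q),np.median(Q,0))
Q=B[(X>26)&(X<95)&(abs(Y)<32)&(Z>-10)&(Z<25)];print('tray',np.percentile(Q,2,0),np.median(Q,0),np.percentile(Q,98,0))
h=cv2.cvtColor(p,cv2.COLOR_RGB2HSV);k=(X<-50)&(X>-95)&(abs(Y)<15)&(Z>20)&(Z<95);Q=B[k];print('handle',len(Q),np.median(Q,0),np.percentile(Q,95,0))
E
```

```text
t: 15.25
tool_pos: [0.6183, -0.2647, 0.0843]
eef_rot: [0.41, 3.114, -0.0]
wrist_force: [-0.5, -0.4, -0.3]
grip_width: 0.0356
finger_force: 0.0
t: 15.75
tool_pos: [0.6197, -0.2655, 0.2154]
eef_rot: [0.41, 3.109, -0.003]
wrist_force: [0.5, -0.6, -0.6]
grip_width: 0.035
finger_force: 0.0
[ 0.61824198 -0.26480358  0.21295971]
blocktop 118 [ 1.4 -4.9 72.9]
tray [ 30.2 -28.3   0.2] [61.   2.3  4.5] [86.  29.2 14.8]
handle 68 [-62.7  -4.2  70.7] [-51.4   1.2  78.3]
```

View pics/c5.png

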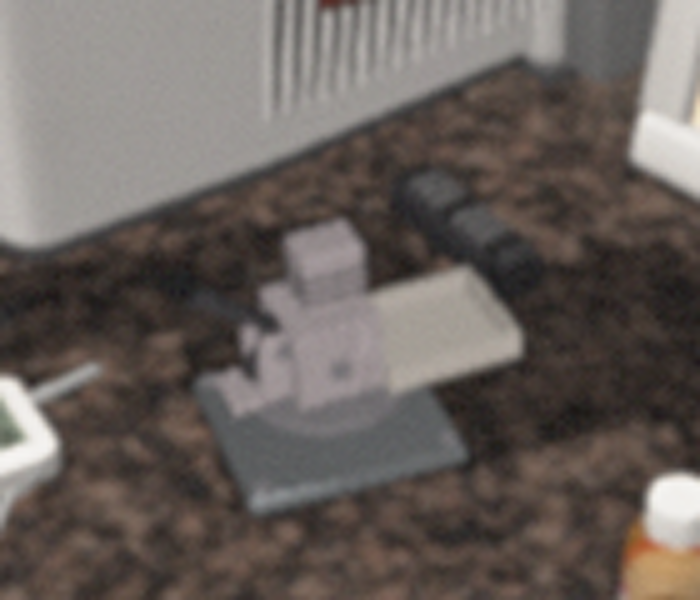

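The bracket sits flat on the collar (head at about (340,370), tray level), with the handle still raised to the left at about (215,305). The block top is 73 mm above the collar, so it is fully home. Next I press the handle down with closed fingers.

```bash
python3 -m jog '[{"xyz":[-0.058,0.0145,0],"dr":[0,0,0],"grip":-1},{"xyz":[-0.058,0.0145,0],"dr":[0,0,0],"grip":-1},{"xyz":[-0.0575,0.014,0],"dr":[0,0,0],"grip":-1},{"xyz":[0,0,-0.07],"dr":[0,0,0],"grip":-1},{"xyz":[0,0,-0.07],"dr":[0,0,0],"grip":-1},{"xyz":[0,0,-0.05],"dr":[0,0,0],"grip":-1},{"xyz":[0,0,0],"dr":[0,0,0],"grip":-1},{"xyz":[0,0,0],"dr":[0,0,0],"grip":-1},{"xyz":[0,0,0],"dr":[0,0,0],"grip":-1}]'; python3 -c "
from rig import ctrl;s=ctrl.read_state();print(s['tool_pos'])"
```

```text
t: 16.55
tool_pos: [0.5486, -0.2476, 0.1361]
eef_rot: [-0.41, -3.114, -0.0]
wrist_force: [0.5, -0.3, 0.6]
grip_width: 0.0002
finger_force: 0.0
[ 0.54855608 -0.2475649   0.13613074]
```

```bash
python3 -m jog '[{"xyz":[0,0,-0.03],"dr":[0,0,0],"grip":-1},{"xyz":[0,0,-0.025],"dr":[0,0,0],"grip":-1},{"xyz":[-0.006,0.0016,-0.01],"dr":[0,0,0],"grip":-1},{"xyz":[-0.006,0.0016,-0.01],"dr":[0,0,0],"grip":-1},{"xyz":[-0.006,0.0015,-0.01],"dr":[0,0,0],"grip":-1},{"xyz":[-0.005,0.0013,-0.01],"dr":[0,0,0],"grip":-1},{"xyz":[0,0,0],"dr":[0,0,0],"grip":-1}]'
python3 -m jog '[{"xyz":[-0.005,0.0013,-0.01],"dr":[0,0,0],"grip":-1},{"xyz":[-0.004,0.001,-0.01],"dr":[0,0,0],"grip":-1},{"xyz":[-0.002,0.0005,-0.01],"dr":[0,0,0],"grip":-1},{"xyz":[0,0,0],"dr":[0,0,0],"grip":-1},{"xyz":[0,0,0],"dr":[0,0,0],"grip":-1}]'
```

```text
t: 17.13
tool_pos: [0.5382, -0.2448, 0.0974]
eef_rot: [-0.41, -3.113, -0.001]
wrist_force: [-0.0, -0.4, 0.0]
grip_width: 0.0005
finger_force: 0.0
t: 17.55
tool_pos: [0.5325, -0.2433, 0.0855]
eef_rot: [-0.41, -3.11, -0.002]
wrist_force: [-7.0, 1.3, 4.3]
grip_width: 0.0004
finger_force: 3.2
```

```bash
python3 -m jog '[{"xyz":[0,0,0.05],"dr":[0,0,0],"grip":-1},{"xyz":[0,0,0.08],"dr":[0,0,0],"grip":-1},{"xyz":[0,0,0.08],"dr":[0,0,0],"grip":-1},{"xyz":[0,0,0],"dr":[0,0,0],"grip":-1},{"xyz":[0,0,0],"dr":[0,0,0],"grip":-1}]'
python3 - <<'E'
from h import *
p,d=imaging.grab_frame('scene');np.savez('pics/s6.npz',p=p,d=d)
s=ctrl.read_state();print(s['tool_pos'])
cv2.imwrite('pics/c6.png',cv2.resize(p[150:240,180:300],(800,600),interpolation=2)[:,:,::-1])
np.set_printoptions(precision=1,suppress=True)
K,D,R,tv=cam('scene')
P=cloud('scene',d);th=np.radians(-15.1);c,sn=np.cos(th),np.sin(th);Rb=np.array([[c,-sn,0],[sn,c,0],[0,0,1]])
B=(P-[.612,-.2645,.0345])@Rb*1000;X,Y,Z=B[...,0],B[...,1],B[...,2]
Q=B[(abs(X-4)<25)&(abs(Y)<20)&(Z>66)&(Z<85)];print('blocktop',len(Q),np.median(Q,0))
Q=B[(X<-50)&(X>-95)&(abs(Y)<15)&(Z>10)&(Z<95)];print('handle',len(Q),np.median(Q,0),np.percentile(Q,5,0),np.percentile(Q,95,0))
for q in(0,.1,.2,.3,.4,.5,.6):
    a=.12+q;x=np.array([-.022-.0584*np.cos(a),0,.030+.0584*np.sin(a)]);w=Rb@x+[.612,-.2645,.0345]
    uv=cv2.projectPoints(w,R,tv,K,D)[0].ravel();print(q,x*1000,uv,(uv-[180,150])*6.67)
E
```

```text
t: 17.97
tool_pos: [0.5361, -0.2446, 0.172]
eef_rot: [0.41, 3.111, -0.002]
wrist_force: [-0.2, 0.3, 0.1]
grip_width: 0.0002
finger_force: 0.0
[ 0.53495509 -0.2441094   0.17042702]
blocktop 122 [ 1.3 -4.6 73.2]
handle 73 [-66.3  -4.8  65.1] [-75.5  -8.3  53.7] [-51.3   1.3  73.5]
0 [-80.   0.  37.] [200.3 200.3] [135.3 335.6]
0.1 [-79.    0.   42.7] [200.5 198.1] [136.6 321.1]
0.2 [-77.4   0.   48.4] [200.9 195.9] [139.6 306.4]
0.3 [-75.3   0.   53.8] [201.6 193.7] [144.2 291.7]
0.4 [-72.7   0.   59. ] [202.6 191.5] [150.5 277. ]
0.5 [-69.5   0.   63.9] [203.8 189.4] [158.4 262.5]
0.6 [-65.9   0.   68.5] [205.2 187.3] [167.8 248.5]
```

View pics/c6.png

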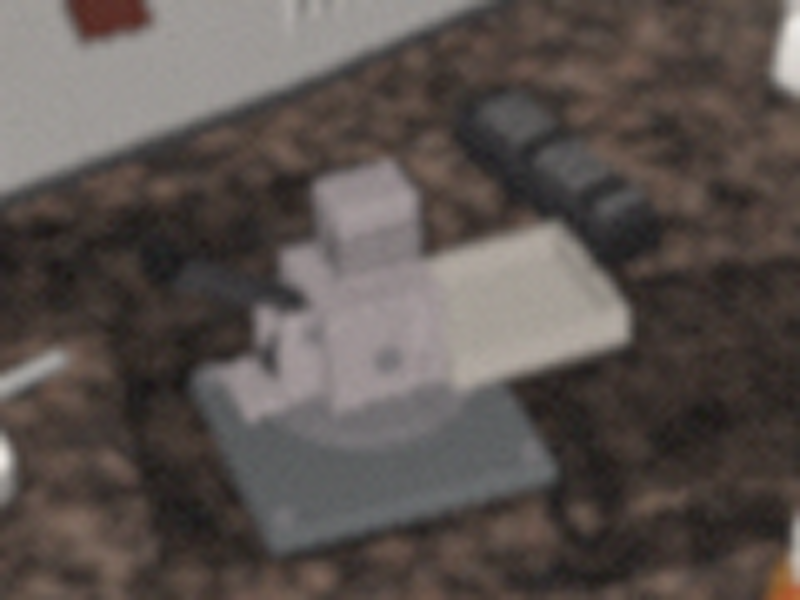

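The knob is at crop (160,260), about 0.49 rad. The fingers slid off its outer side, and the bracket is still seated. I'll press again, closer in.

```bash
python3 -m jog '[{"xyz":[0.021,-0.0056,0],"dr":[0,0,0],"grip":-1},{"xyz":[0,0,-0.06],"dr":[0,0,0],"grip":-1},{"xyz":[0,0,-0.06],"dr":[0,0,0],"grip":-1},{"xyz":[0,0,-0.03],"dr":[0,0,0],"grip":-1},{"xyz":[0,0,-0.006],"dr":[0,0,0],"grip":-1},{"xyz":[0,0,-0.008],"dr":[0,0,0],"grip":-1},{"xyz":[-0.001,0,-0.008],"dr":[0,0,0],"grip":-1},{"xyz":[-0.001,0,-0.008],"dr":[0,0,0],"grip":-1},{"xyz":[0,0,0],"dr":[0,0,0],"grip":-1}]'
python3 -m jog '[{"xyz":[-0.001,0,-0.008],"dr":[0,0,0],"grip":-1},{"xyz":[-0.001,0,-0.008],"dr":[0,0,0],"grip":-1},{"xyz":[0,0,-0.008],"dr":[0,0,0],"grip":-1},{"xyz":[0,0,0],"dr":[0,0,0],"grip":-1}]'
```

```text
t: 18.77
tool_pos: [0.5425, -0.2464, 0.0983]
eef_rot: [0.411, 3.114, -0.0]
wrist_force: [-0.3, -0.0, 0.1]
grip_width: 0.0003
finger_force: 0.0
t: 19.1
tool_pos: [0.5413, -0.2461, 0.0881]
eef_rot: [-0.411, -3.114, -0.0]
wrist_force: [-0.2, 0.1, 0.2]
grip_width: 0.0005
finger_force: 0.0
```

```bash
python3 -m jog '[{"xyz":[-0.001,0,-0.008],"dr":[0,0,0],"grip":-1},{"xyz":[0,0,-0.008],"dr":[0,0,0],"grip":-1}]'
python3 -m jog '[{"xyz":[0,0,-0.006],"dr":[0,0,0],"grip":-1},{"xyz":[0,0,-0.004],"dr":[0,0,0],"grip":-1},{"xyz":[0,0,0],"dr":[0,0,0],"grip":-1}]'; python3 - <<'E'
from h import *
p,d=imaging.grab_frame('scene')
cv2.imwrite('pics/c7.png',cv2.resize(p[150:240,180:300],(800,600),interpolation=2)[:,:,::-1])
E
```

```text
t: 19.27
tool_pos: [0.54, -0.2459, 0.0822]
eef_rot: [-0.41, -3.112, -0.001]
wrist_force: [-4.2, 1.3, 4.4]
grip_width: 0.0004
finger_force: 2.4
t: 19.52
tool_pos: [0.541, -0.2462, 0.0779]
eef_rot: [-0.411, -3.114, -0.0]
wrist_force: [0.3, 0.1, 0.5]
grip_width: 0.0004
finger_force: 0.3
```

View pics/c7.png

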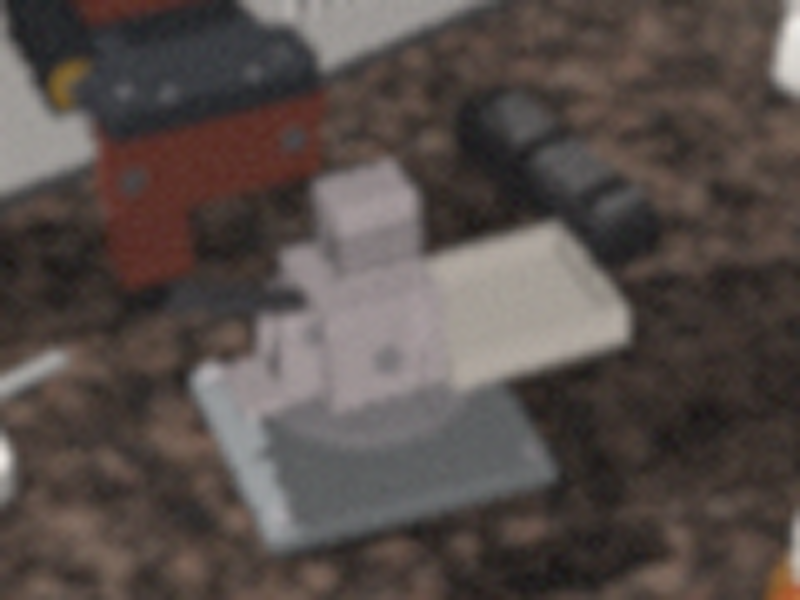

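The red finger's tip ends near (155,282), and the dark handle arm runs from (300,300) to (165,297) with the knob near (148,297). The handle is partly lowered, to roughly 0.25 rad. I'll check the geometry.

```bash
python3 - <<'E'
from h import *
np.set_printoptions(precision=1,suppress=True)
K,D,R,tv=cam('scene');s=ctrl.read_state();print(s['tool_pos']*1000,s['wrist_force'])
f=lambda w:(cv2.projectPoints(np.array(w,float),R,tv,K,D)[0].ravel()-[180,150])*6.67
th=np.radians(-15.1);c,sn=np.cos(th),np.sin(th);Rb=np.array([[c,-sn,0],[sn,c,0],[0,0,1]])
T=s['tool_pos'];print('tcp',f(T))
for dx in(-10,10):
  for dy in(-13,0):print(dx,dy,f(T+Rb@[dx/1e3,dy/1e3,0]))
print('hinge',f(Rb@[-.022,0,.03]+[.612,-.2645,.0345]),f(Rb@[-.022,-.008,.03]+[.612,-.2645,.0345]))
p,d=imaging.grab_frame('scene');B=(cloud('scene',d)-[.612,-.2645,.0345])@Rb*1000
for r in range(188,200,1):
  print(r,[tuple(np.round(B[r,c]).astype(int)) for c in range(198,226,3)])
E
```

```text
[ 541.5 -246.3   78. ] [-0.1 -0.5  0.1]
tcp [154.9 315.8]
-10 -13 [138.6 346.1]
-10 0 [126.1 323.7]
10 -13 [196.5 330.1]
10 0 [183.5 308. ]
hinge [299.8 307. ] [308.4 320.3]
188 [(np.int64(-85), np.int64(-10), np.int64(79)), (np.int64(-78), np.int64(-9), np.int64(76)), (np.int64(-72), np.int64(-12), np.int64(77)), (np.int64(-65), np.int64(-11), np.int64(73)), (np.int64(-18), np.int64(128), np.int64(-36)), (np.int64(-11), np.int64(123), np.int64(-34)), (np.int64(-4), np.int64(122), np.int64(-36)), (np.int64(3), np.int64(118), np.int64(-35)), (np.int64(-21), np.int64(20), np.int64(39)), (np.int64(-15), np.int64(16), np.int64(40))]
189 [(np.int64(-84), np.int64(-6), np.int64(74)), (np.int64(-78), np.int64(-9), np.int64(74)), (np.int64(-71), np.int64(-9), np.int64(71)), (np.int64(-65), np.int64(-9), np.int64(69)), (np.int64(-19), np.int64(124), np.int64(-36)), (np.int64(-12), np.int64(120), np.int64(-35)), (np.int64(-6), np.int64(116), np.int64(-35)), (np.int64(1), np.int64(111), np.int64(-33)), (np.int64(-22), np.int64(19), np.int64(37)), (np.int64(-17), np.int64(11), np.int64(41))]
190
[... 3873 characters left out ...]
64(-37)), (np.int64(-25), np.int64(87), np.int64(-37)), (np.int64(-18), np.int64(82), np.int64(-35)), (np.int64(-34), np.int64(7), np.int64(24)), (np.int64(-33), np.int64(-12), np.int64(37)), (np.int64(-27), np.int64(-15), np.int64(37))]
199 [(np.int64(-61), np.int64(96), np.int64(-35)), (np.int64(-54), np.int64(93), np.int64(-35)), (np.int64(-47), np.int64(91), np.int64(-36)), (np.int64(-41), np.int64(84), np.int64(-32)), (np.int64(-34), np.int64(82), np.int64(-34)), (np.int64(-27), np.int64(80), np.int64(-34)), (np.int64(-20), np.int64(78), np.int64(-35)), (np.int64(-34), np.int64(8), np.int64(20)), (np.int64(-34), np.int64(-13), np.int64(34)), (np.int64(-26), np.int64(-11), np.int64(31))]
```

```bash
python3 -m jog '[{"xyz":[-0.001,0,-0.008],"dr":[0,0,0],"grip":-1},{"xyz":[-0.001,0,-0.008],"dr":[0,0,0],"grip":-1},{"xyz":[-0.001,0,-0.006],"dr":[0,0,0],"grip":-1}]'
python3 -m jog '[{"xyz":[-0.001,0,-0.006],"dr":[0,0,0],"grip":-1},{"xyz":[0,0,-0.006],"dr":[0,0,0],"grip":-1}]'
python3 -m jog '[{"xyz":[0,0,-0.004],"dr":[0,0,0],"grip":-1},{"xyz":[0,0,-0.003],"dr":[0,0,0],"grip":-1}]'
```

```text
t: 19.87
tool_pos: [0.5398, -0.2462, 0.069]
eef_rot: [-0.41, -3.114, -0.0]
wrist_force: [-1.4, 0.5, 2.7]
grip_width: 0.0006
finger_force: 1.0
t: 20.03
tool_pos: [0.5394, -0.2462, 0.0642]
eef_rot: [-0.411, -3.114, -0.0]
wrist_force: [-1.1, 0.1, 1.3]
grip_width: 0.0006
finger_force: 0.8
t: 20.2
tool_pos: [0.5396, -0.2462, 0.0614]
eef_rot: [-0.41, -3.115, -0.0]
wrist_force: [-0.7, -0.9, 1.6]
grip_width: 0.0005
finger_force: 0.7
```

Still moving with 1–3 N; continuing until the stop is felt.

```bash
python3 -m jog '[{"xyz":[0,0,-0.005],"dr":[0,0,0],"grip":-1},{"xyz":[0,0,-0.005],"dr":[0,0,0],"grip":-1}]'
python3 -m jog '[{"xyz":[0,0,-0.004],"dr":[0,0,0],"grip":-1},{"xyz":[0,0,0],"dr":[0,0,0],"grip":-1}]'
python3 - <<'E'
from h import *
np.set_printoptions(precision=0,suppress=True)
th=np.radians(-15.1);c,sn=np.cos(th),np.sin(th);Rb=np.array([[c,-sn,0],[sn,c,0],[0,0,1]])
p,d=imaging.grab_frame('scene');B=(cloud('scene',d)-[.612,-.2645,.0345])@Rb*1000;X,Y,Z=B[...,0],B[...,1],B[...,2]
v=p.max(2)
for a in(-34,-42,-50,-58,-66,-74,-82):
    k=(X<a+4)&(X>a-4)&(abs(Y)<14)&(Z>5)&(Z<58)
    if k.sum():print(a,k.sum(),'z',np.percentile(Z[k],[5,50,95]),'bright',np.median(v[k]))
E
```

```text
t: 20.37
tool_pos: [0.5397, -0.2463, 0.0577]
eef_rot: [0.411, 3.114, -0.0]
wrist_force: [-4.5, 0.2, 8.9]
grip_width: 0.0007
finger_force: 4.6
t: 20.53
tool_pos: [0.5396, -0.2464, 0.057]
eef_rot: [-0.41, -3.114, 0.0]
wrist_force: [-5.4, 1.8, 14.1]
grip_width: 0.0002
finger_force: 6.8
-34 61 z [ 6. 25. 37.] bright 147.0
-42 28 z [ 5. 35. 38.] bright 65.5
-50 24 z [ 6. 36. 38.] bright 63.5
-58 15 z [32. 35. 37.] bright 67.0
-66 26 z [33. 45. 55.] bright 80.0
-74 28 z [34. 47. 57.] bright 85.5
-82 40 z [34. 47. 57.] bright 85.5
```

The stop is firm at 14 N and the arm lies level. Now I retreat and verify.

```bash
python3 -m jog '[{"xyz":[0,0,0.02],"dr":[0,0,0],"grip":-1},{"xyz":[0,0,0.08],"dr":[0,0,0],"grip":-1},{"xyz":[0,0,0.1],"dr":[0,0,0],"grip":-1},{"xyz":[0,0,0.1],"dr":[0,0,0],"grip":-1},{"xyz":[-0.05,-0.05,0.05],"dr":[0,0,0],"grip":-1},{"xyz":[-0.05,-0.05,0],"dr":[0,0,0],"grip":-1},{"xyz":[0,0,0],"dr":[0,0,0],"grip":-1},{"xyz":[0,0,0],"dr":[0,0,0],"grip":-1}]'
python3 - <<'E'
from h import *
np.set_printoptions(precision=1,suppress=True)
th=np.radians(-15.1);c,sn=np.cos(th),np.sin(th);Rb=np.array([[c,-sn,0],[sn,c,0],[0,0,1]])
p,d=imaging.grab_frame('scene');B=(cloud('scene',d)-[.612,-.2645,.0345])@Rb*1000;X,Y,Z=B[...,0],B[...,1],B[...,2]
for a in(-42,-50,-58,-66,-74,-82):
    k=(X<a+4)&(X>a-4)&(abs(Y)<14)&(Z>5)&(Z<90)
    if k.sum():print(a,k.sum(),'z',np.percentile(Z[k],[5,50,95]))
Q=B[(abs(X-4)<25)&(abs(Y)<20)&(Z>66)&(Z<85)];print('blocktop',np.median(Q,0))
cv2.imwrite('pics/c8.png',cv2.resize(p[150:240,180:300],(800,600),interpolation=2)[:,:,::-1])
E
```

```text
t: 21.25
tool_pos: [0.4993, -0.2871, 0.1967]
eef_rot: [0.414, 3.113, -0.001]
wrist_force: [0.1, 0.2, 0.1]
grip_width: 0.0006
finger_force: 0.0
-42 26 z [ 5.3 33.  38.2]
-50 23 z [ 5.4 34.8 38.2]
-58 19 z [32.3 36.4 38.5]
-66 18 z [32.2 37.  40. ]
-74 17 z [32.  37.5 42.3]
-82 27 z [34.2 41.9 44.7]
blocktop [ 0.9 -4.5 73.1]
```

View pics/c8.png

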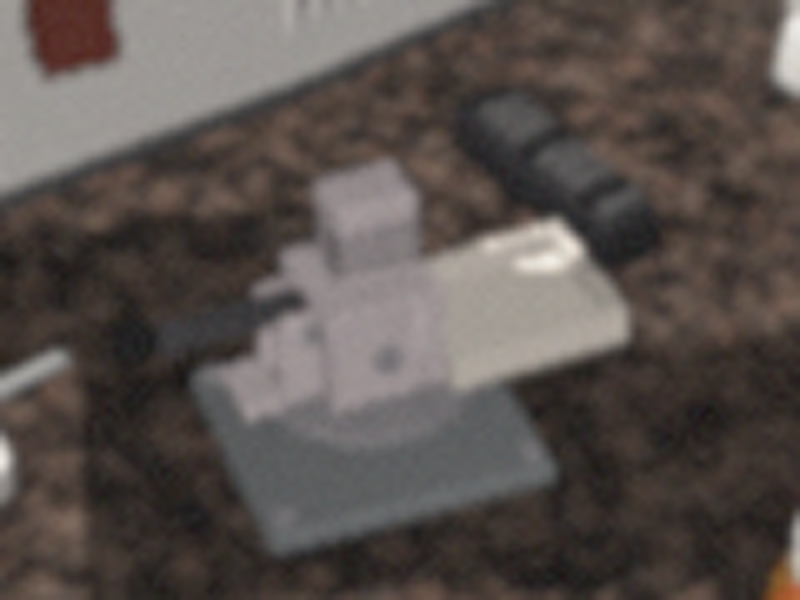

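The knob is at (135,337), against a predicted (135,336) for the fully down handle. The bracket is flat on the collar and the arm is clear.

```bash
python3 -c "
from rig import ctrl;print(ctrl.job_done())"
```

```text
the job is handed in; nothing more can be done
None
```

The bracket sits fully home on the stand with the handle towards the robot and pressed fully down to lock it, and I handed the job in at about 21 s without touching the bottle, timer or cuvette rack.

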